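Close up the vial nest station

ROBOT

A 7-joint arm with a two-finger parallel gripper is mounted at the origin on the work surface. World frame = base frame: x ahead of the robot, y to its left, z up, the work surface at z = 0. Lengths are in m, angles in degrees, forces in N, time in s.
With the tool pointing down it reaches from about 0.375 to 0.925 m from the base axis. Payload 3.1 kg.
Tool frame: the origin (TCP) lies midway between the tips of the shut fingers; the grasp point (between the pads) lies 19 mm behind it; z points along the fingers, y is the line along which they close (so a half turn about z gives the same grasp; the last joint's range is limited). The gripper opens to 85 mm and grips with 20 to 120 N. Pads are 22 mm wide; open, the fingers measure 114 mm over their backs; the gripper's body (76 mm by 85 mm) begins 54 mm behind the grasp point. The pads swing forward as they close: fully open they stand 13 mm farther back than shut.
Start: joints at [-70.978, 21.939, 2.515, 91.553, -1.026, 66.532, -2.859], TCP at [0.271, 0.591, 0.208] pointing down, gripper open.
Joint ranges: [-149.38, 149.38], [-23.57, 123.04], [-84.95, 90], [0, 143.3], [-89.99, 269.99], [3.08, 112.72], [-163.45, 163.45]. Speed limits (degrees/s): [159.86, 159.86, 180, 180, 180, 180, 180].

INTERFACE

Orientations are given as [roll, pitch, yaw] about the fixed x, y, z axes, in that order (R = Rz(yaw) Ry(pitch) Rx(roll)).
In Python, from bench import env gives the robot as it stands.
- The arm moves only by the tool move_arm, never from a script. Its argument "steps" is text: rows parted by semicolons, each of 7 numbers parted by spaces: the shift along the world's x, y, z normalised to -1 to 1, where 1 is 0.5 m, then the turn, a rotation vector about the world's x, y, z normalised to -1 to 1, where 1 is 45 degrees, then the opening, from -1 (shut) to 1 (fully open). A call has 1 to 8 rows; each row is the pose to reach, as a shift and turn from the pose commanded when the call began; what a row does not reach only later rows make up. A row lasts 1/10 s, in which the tool goes at most 50 mm and 8.59 degrees, less where a joint would pass 70% of its speed; a pose out of reach is approached as far as the arm can. A call with a number of a shift or a turn outside -1 to 1 is refused whole. A call with a gripper value outside its range is refused whole. The fingers move at their own pace and stop on an object; "squeeze" is the grip in N (left out, the last holds). Time passes only in rows, so rows that repeat a pose let the fingers close. It gives the time, the measured TCP pose, the force, the opening and the grip force at its end, in the units of the state.
- env.state(): the state, without advancing time (a new reading comes with each control period).
- env.grab_frame(name): name is "side" or "top"; returns the picture (384x512x3 uint8, red, green, blue); there is no depth.
- env.get_calibration(name): a dict with "camera_matrix" (3x3 intrinsics, pixels), "k1" (the pictures are not rectified: a ray, as slopes to the right and down, at radius r is drawn at 1 + k1 r^2 times it, then the intrinsics apply), "R" (3x3) and "t" (3): a world point X has camera coordinates R X + t. Camera axes: x right, y down, z forward; pixel columns grow to the right and rows downward; lengths in m; the calibration is good to about 2 mm. A picture is of the moment at which its call begins. get_calibration takes no time and is no camera call.
- env.hand_in(): hands the job in; it is judged then, once.
The state is a dict: "t": time; "q": joint angles; "qd": joint speeds; "joint_torque": joint torques, N m; "eef_pos": TCP position; "orientation": TCP orientation; "force": force on the tool from outside, world axes, zero at the start; "moment": the same for the moment, N m; "finger_gap": finger opening in m; "finger_force": force on a finger pad.
Only numpy, scipy, OpenCV 4.12 (cv2) and the standard library are available. Lean on these libraries where they do the work, as an engineer would, in place of code of your own. Each camera call takes 0.05 s, during which the arm holds its last target. There are 200 camera calls.

TASK

Slide the tray of blue-capped vials along the deck, without lifting it, in between the black guide rails until it is centred under the raised steel hold-down frame, its two ends at the orange marks. Then lower the hinged frame, without slamming it, until it lies fully flat over the tray, and last swing the red clamp arm over the frame's front bar as far as it will go. Leave the empty tray, the bottle, the jar and the bowl where they are.

Things in the scene. Friction and masses are not known exactly. Their poses are not given: they have to be found in the camera images.
- station: Fixed blue deck 190 (x) x 560 (y) mm, its top 12 mm above the table; origin at table level under the centre of the deck, which is also the tray's place; x points away from the robot across the deck, y along it. A fixed 26 mm clamp pillar 76 mm high stands at x = -108 mm, y = 0; the frame's hinge posts, 62 mm high, at x = 103 mm, y = -92 and +92 mm.
- pocket (a point): Middle of the tray's place, on the deck's top. Two black guide rails along the station's y, 25 mm high, 12 mm thick, inner faces at x = -65 and +65 mm over y = -43 to +43 mm, then flaring out at 25 degrees to x = -87 and +87 mm at y = -90 and +90 mm. Orange marks across the deck at y = -62 and +62 mm show where the ends of a centred tray lie.
- tray: Loose white plastic tray, 120 x 120 mm, walls 38 mm high, filled with 16 glass vials with blue caps that stand 45 mm above its underside (0.3 to 0.6 kg). Origin at the centre of its underside, z up. It starts on the deck at the left or right end, askew, and belongs in the middle of the station (origin over the station's, sides parallel).
- empty_tray: The same white tray without vials, open and empty, on the other end of the deck; to be left alone. Origin at the centre of its underside.
- frame (a joint): Hinge angle of the steel hold-down frame, rad: 0 = flat and shut over the tray, grows as it opens upward, 1.9 = fully open, leaning back away from the robot. The hinge is stiff: the frame stays where it is left. The axis runs along the station's y at x = 95 mm, z = 68 mm of the station.
- frame_bar (a point): Middle of the frame's front cross bar (14 x 12 mm thick, 156 mm long along y), 165 mm from the hinge axis; shut, it lies at x = -70 mm, z = 68 mm of the station. The frame is an open rectangle; white fins under its side bars, 136 mm apart inside and reaching 28 mm below the bars' middle, go down beside the tray's ends, so it shuts only over a centred tray.
- clamp (a joint): Angle of the red clamp arm about its upright pivot at x = -108 mm, y = 0 of the station, rad: 0 = shut, arm pointing along the station's +x over the frame's front bar (stop); it grows as the arm swings open towards the station's +y, up to 2.3. Arm 78 to 90 mm above the table. It stays where it is left.
- clamp_knob (a point): Top centre of the black upright knob on the end of the clamp arm: 16 mm thick, standing from 88 to 122 mm above the table, 50 mm from the pivot.
- post: Fixed upright sensor post behind the frame: 16 mm rod on a 44 mm foot with a white 26 mm head at the top, 280 mm high in all. Origin at the middle of its foot. An obstacle.
- bottle: Loose clear bottle with blue cap, 64 mm thick, 190 mm high; leave it. Origin under its centre.
- jar: Loose amber jar with white lid, 72 mm thick, 90 mm high; leave it. Origin under its centre.
- bowl: Loose steel bowl, 90 mm wide, 45 mm high; leave it. Origin under its centre.
Mind the look-alikes: they are no part of the job. What is shaped like the tray but purple is not meant.

How it is judged:
By the outcome, as a careful person would: the job done as asked, in the order asked, and still so for the second after the job is handed in, with the robot touching nothing.
It also fails if it takes over 72 s, if anything falls off the work surface, if the arm or the gripper's body presses on something with over 40 N, if the wrist force passes 120 N, or if a joint passes its speed limit or range.

## Working session

There is one attempt and no reset: what is moved stays moved. The work goes in short steps, Python scripts to look and compute and a tool call to move; the robot and the scene stay as the last step left them, time stands still between calls to the robot, and variables do not carry over. Pictures are saved under pics/ and viewed, at most 10 in all, crops included, and the job is handed in when it is done.

Besides the shell and the picture viewer there is one more tool, called after "Emit:" as name(argument=value, ...), one argument or row to a line, values as JSON. move_arm: Moves the arm, as the interface text tells. Its arguments: {"type":"object","properties":{"steps":{"type":"string"},"squeeze":{"type":"number"}},"required":["steps"]}

```bash
ls; mkdir -p pics; python3 - <<'E'
from bench import env
import cv2,numpy as np
for n in("side","top"):
    f=env.grab_frame(n); cv2.imwrite(f"pics/{n}0.png",cv2.cvtColor(f,cv2.COLOR_RGB2BGR))
    c=env.get_calibration(n); print(n,np.round(c["camera_matrix"],1).tolist(),c["k1"],np.round(-c["R"].T@c["t"],3),np.round(c["R"],3).tolist())
print(env.state())
E
```

```text
pics
side [[411.8, 0.0, 252.2], [0.0, 411.8, 191.9], [0.0, 0.0, 1.0]] -0.1042818352982309 [-0.003 -0.683  0.697] [[0.732, -0.681, 0.023], [-0.374, -0.429, -0.822], [0.569, 0.594, -0.569]]
top [[469.2, 0.0, 251.9], [0.0, 469.2, 191.8], [0.0, 0.0, 1.0]] -0.14052905299702137 [ 0.458 -0.08   1.178] [[-0.011, -1.0, -0.012], [-0.994, 0.013, -0.106], [0.106, 0.01, -0.994]]
{'t': 0.1, 'q': array([-70.97675037,  21.98852866,   2.51209288,  91.63933023,
        -1.0254277 ,  66.53031515,  -2.85742476]), 'qd': array([-0.07076515, -0.08697529,  0.0746685 , -0.13794013,  0.08285522,
       -0.06084067,  0.02568774]), 'joint_torque': array([ 2.12798273e-03, -4.34728646e+01,  1.02888856e+00, -2.50455612e+01,
        1.08279765e-02,  5.42876965e-03,  2.92127517e-06]), 'eef_pos': array([0.27049341, 0.59005836, 0.20680481]), 'orientation': array([-1.79864521e+02,  7.46689314e-03,  1.55379110e+02]), 'force': array([-0.56302707, -0.88816311,  0.10808277]), 'moment': array([-0.0037604 , -0.03201783, -0.02728046]), 'finger_force': 0.0, 'finger_gap': 0.08530653649651845}
```

View pics/side0.png

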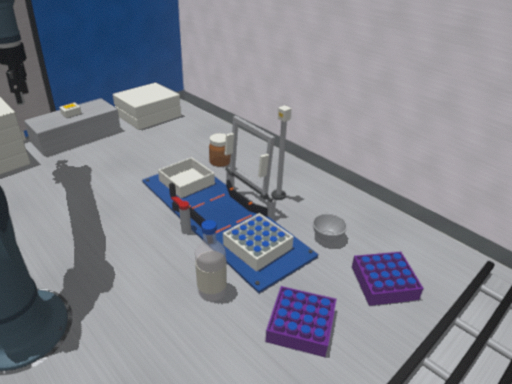

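View pics/top0.png

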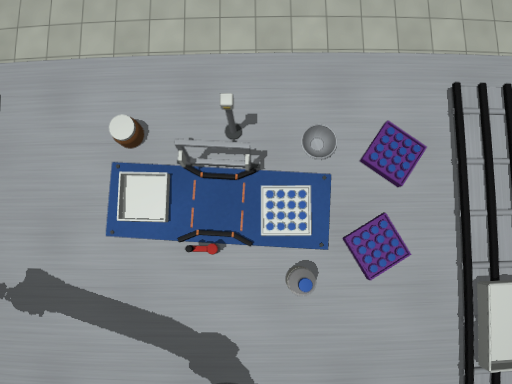

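The side view shows the vial tray at about (258,240) on the deck's near right end. The frame is raised near (250,155), the red clamp is open at about (182,205), and the bottle is at (211,265). In the top view, the vial tray is at (286,210), the empty tray at (143,197), the deck centre near (218,206), the clamp pivot at (212,248) with its knob at (190,248), and the post head at (227,100).

```bash
cat > h.py <<'E'
import cv2,numpy as np
from bench import env
def ray(n,uv):
    c=env.get_calibration(n);K=c["camera_matrix"]
    p=cv2.undistortPoints(np.array(uv,float).reshape(-1,1,2),K,np.array([c["k1"],0,0,0,0]))[:,0]
    return -c["R"].T@c["t"],np.c_[p,np.ones(len(p))]@c["R"]
def onz(n,uv,z):
    o,d=ray(n,uv);return o+d*((z-o[2])/d[:,2])[:,None]
def biggest(m,near=None):
    cs=cv2.findContours(m.astype(np.uint8),cv2.RETR_EXTERNAL,cv2.CHAIN_APPROX_NONE)[0]
    return sorted(cs,key=cv2.contourArea)[::-1]
def hsv(f): return np.moveaxis(cv2.cvtColor(f,cv2.COLOR_RGB2HSV).astype(int),2,0)
def rect(n,c,z):
    P=onz(n,c.reshape(-1,2),z)[:,:2].astype(np.float32); return cv2.minAreaRect(P*1000)
def station():
    d=np.load("st.npy"); return d[:2],d[2]   # origin, yaw rad
def tow(p):
    o,a=station();p=np.array(p,float);R=np.array([[np.cos(a),-np.sin(a)],[np.sin(a),np.cos(a)]])
    return p@R.T+o
def tos(p):
    o,a=station();R=np.array([[np.cos(a),-np.sin(a)],[np.sin(a),np.cos(a)]])
    return (np.array(p,float)-o)@R
def tray(f):
    H,S,V=hsv(f); m=(S<50)&(V>175)
    # white tray + blue caps : close
    m=cv2.morphologyEx(m.astype(np.uint8),cv2.MORPH_CLOSE,np.ones((3,3)))
    out=[]
    for c in biggest(m):
        if 800<cv2.contourArea(c)<4500: out.append((rect("top",c,0.038),c.reshape(-1,2).mean(0)))
    return out
E
python3 - <<'E'
from h import *
f=env.grab_frame("top");H,S,V=hsv(f)
m=(abs(H-110)<15)&(S>150)&(V>50)
m[:, 340:]=0; m[:150]=0;m[256:]=0
m=cv2.morphologyEx(m.astype(np.uint8),cv2.MORPH_CLOSE,np.ones((15,15)))
c=biggest(m)[0]; print("deck",rect("top",c,.012),cv2.minAreaRect(c))
om=(abs(H-9)<8)&(S>120)&(V>120)
r=[]
for c in biggest(om)[:8]:
    u=c.reshape(-1,2);print("orange",cv2.contourArea(c),u.mean(0),onz("top",u,.012).mean(0)[:2], rect("top",c,.012))
for t in tray(f): print("white",t)
for lo,hi,nm in(((0,5),0,"red"),):
    m=((H<5)|(H>175))&(S>180)&(V>80)
    for c in biggest(m)[:2]: print("red",c.reshape(-1,2).mean(0),rect("top",c,.09))
cv2.imwrite("pics/zoom0.png",cv2.cvtColor(cv2.resize(f[90:310,95:345],None,fx=3,fy=2.7*1.0,interpolation=cv2.INTER_CUBIC),cv2.COLOR_RGB2BGR))
E
```

```text
deck ((550.3386840820312, 17.673583984375), (556.0139770507812, 186.80821228027344), 85.97154998779297) ((218.61817932128906, 205.29776000976562), (221.69277954101562, 74.68045043945312), 3.2838621139526367)
orange 5.0 [201.125 174.   ] [0.62881217 0.05925409] ((628.8184204101562, 59.570167541503906), (10.169319152832031, 5.055972576141357), 0.05862294137477875)
orange 5.0 [197.2 232. ] [0.48335843 0.06915695] ((483.3636779785156, 69.64029693603516), (4.998421669006348, 9.932465553283691), 89.50533294677734)
orange 4.5 [235.66666667 176.22222222] [ 0.62197038 -0.02771985] ((622.4125366210938, -27.682525634765625), (4.778128623962402, 10.395034790039062), 71.24230194091797)
orange 4.0 [232.5 234. ] [ 0.47754715 -0.01869802] ((477.5480041503906, -18.697717666625977), (2.4826416969299316, 9.907092094421387), 89.5321044921875)
orange 3.5 [243.02702703 192.24324324] [ 0.5813306  -0.04581612] ((581.96630859375, -45.83625793457031), (2.656087636947632, 45.44416809082031), 85.9066390991211)
orange 2.0 [241.36111111 220.        ] [ 0.51203279 -0.04100935] ((512.0515747070312, -41.353736877441
[... 255 characters left out ...]
.59737704 0.07720254] ((597.38916015625, 77.2030258178711), (27.810062408447266, 0.0028130917344242334), 0.11873754858970642)
white (((534.0790405273438, -149.6497039794922), (119.51229858398438, 117.14781188964844), 89.23292541503906), array([285.29015544, 210.12435233]))
white (((572.3392944335938, 204.51136779785156), (120.93132019042969, 120.8238296508789), 88.33412170410156), array([141.49473684, 196.3       ]))
white (((233.6676025390625, -683.7574462890625), (61.07664108276367, 216.02073669433594), 89.17121124267578), array([499.30046948, 325.82629108]))
red [205.42307692 248.34615385] ((443.3755798339844, 42.32745361328125), (53.398414611816406, 20.737178802490234), 89.5416030883789)
```

View pics/zoom0.png

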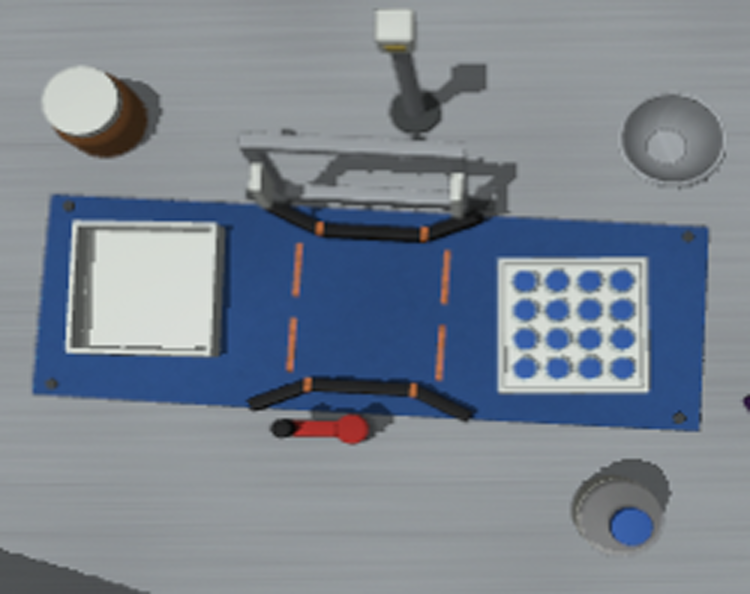

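The tray sits at about station (-5,-168) and is rotated about +3° relative to the station. The station origin is near world (0.551, 0.018) with yaw -4.0°. I'll save that and start moving across, turning tool y along station x.

```bash
python3 - <<'E'
import numpy as np
np.save("st.npy",[.551,.0178,np.radians(-4.03)])
from h import *
print(tos([.534,-.1496]),tow([-.005,-.265]),tow([[-.108,0],[-.07,0],[.095,0]]))
print("knob top",onz("top",[[190,248]],.122))
E
```

```text
[-0.0051933  -0.16818082] [ 0.52738848 -0.24619336] [[0.44326704 0.02539011]
 [0.48117308 0.02271952]
 [0.6457651  0.01112352]]
knob top [[0.44515268 0.07144074 0.122     ]]
```

Emit:
move_arm(
  steps="0.28 -0.8 0.24 0 0 -1 0.4;0.28 -0.8 0.24 0 0 -1 0.4;0.28 -0.8 0.24 0 0 -1 0.4;0.28 -0.8 0.24 0 0 -1 0.4;0.28 -0.8 0.24 0 0 -1 0.4;0.28 -0.8 0.24 0 0 -1 0.4;0.28 -0.8 0.24 0 0 -1 0.4;0.28 -0.8 0.24 0 0 -1 0.4",
)

```text
t: 0.95
eef_pos: [0.3981, 0.2254, 0.3173]
orientation: [-180.0, -0.0, 110.4]
force: [0.7, 0.6, 0.7]
finger_gap: 0.0594
finger_force: 0.0
```

Emit:
move_arm(
  steps="0.232 -0.886 0 0 0 -0.542 0.4;0.232 -0.886 0 0 0 -0.542 0.4;0.232 -0.886 0 0 0 -0.542 0.4;0.232 -0.886 0 0 0 -0.542 0.4;0.232 -0.886 0 0 0 -0.542 0.4;0.232 -0.886 0 0 0 -0.542 0.4;0.232 -0.886 0 0 0 -0.542 0.4;0.232 -0.886 0 0 0 -0.542 0.4",
)

```text
t: 1.75
eef_pos: [0.4992, -0.1612, 0.3172]
orientation: [179.9, -0.1, 86.0]
force: [0.5, 0.3, 0.5]
finger_gap: 0.0595
finger_force: 0.0
```

```bash
python3 -c "
from bench import env
s=env.state();print(s['q'],s['eef_pos'],s['orientation'])"
```

```text
[-34.06879214   3.20144102  50.0811442  102.5892823   -2.61945699
  75.32716675  12.64608182] [ 0.49917223 -0.16116692  0.31719218] [ 1.79941930e+02 -6.85807561e-02  8.60157273e+01]
```

Emit:
move_arm(
  steps="0.056 -0.178 0 0 0 0 0.4;0.056 -0.178 0 0 0 0 0.4;0.056 -0.178 -0.1 0 0 0 0.4;0.056 -0.178 -0.2 0 0 0 0.4;0.056 -0.178 -0.3 0 0 0 0.4;0.056 -0.178 -0.4 0 0 0 0.4;0.056 -0.178 -0.5 0 0 0 0.4;0.056 -0.178 -0.56 0 0 0 0.4",
)

```text
t: 2.55
eef_pos: [0.5243, -0.2464, 0.0325]
orientation: [-179.6, -0.1, 86.0]
force: [0.1, 0.6, 0.0]
finger_gap: 0.0596
finger_force: 0.0
```

```bash
python3 - <<'E'
from h import *
s=env.state();print(s['q'],s['eef_pos'],s['orientation'],tos(s['eef_pos'][:2]))
f=env.grab_frame("top");g=env.grab_frame("side")
print(tray(f)[:3])
o=np.hstack([cv2.resize(f[130:270,190:350],None,fx=2.5,fy=2.5),cv2.resize(g[160:300,160:320],None,fx=2.5,fy=2.5)])
cv2.imwrite("pics/a1.png",o[:,:,::-1])
E
```

```text
[-12.7030558   33.6103817   42.34060377 109.77493768 -29.80529935
  48.53529905  41.425401  ] [ 0.52430041 -0.24644721  0.0325006 ] [-1.79628465e+02 -1.15950272e-01  8.60057042e+01] [-0.0080626  -0.26547025]
[(((572.4432373046875, 204.25253295898438), (121.1465072631836, 121.71629333496094), 88.00899505615234), array([141.54736842, 196.33684211])), (((534.0840454101562, -149.6475372314453), (119.53158569335938, 117.0868148803711), 89.25814056396484), array([283.665, 209.78 ])), (((231.8743438720703, -683.0906982421875), (62.99478530883789, 220.23387145996094), 89.3377456665039), array([499.37209302, 332.91472868]))]
```

View pics/a1.png

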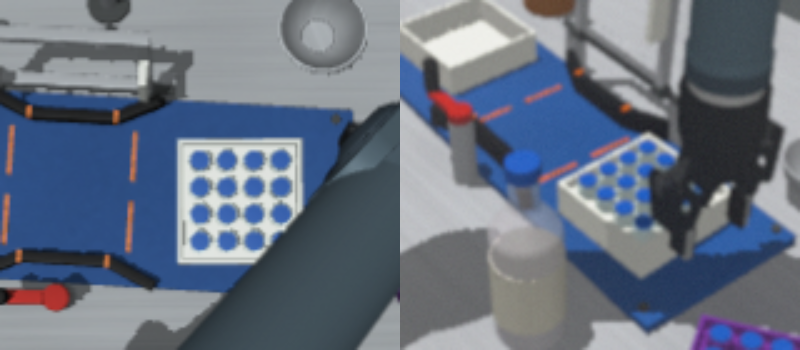

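The fingers are just past the tray's right end, with nothing touched and the bottle clear. Starting the push.

Emit:
move_arm(
  steps="0.003 0.04 -0.015 0 0 0 0.4;0.006 0.064 -0.015 0 0 0 0.4;0.01 0.088 -0.015 0 0 0 0.4;0.014 0.111 -0.015 0 0 0 0.4;0.018 0.135 -0.015 0 0 0 0.4;0.021 0.159 -0.015 0 0 0 0.4;0.025 0.183 -0.015 0 0 0 0.4;0.027 0.207 -0.015 0 0 0 0.4",
)

```text
t: 3.45
eef_pos: [0.5411, -0.1438, 0.0297]
orientation: [180.0, -0.0, 86.0]
force: [-0.2, 0.2, -0.0]
finger_gap: 0.0599
finger_force: 0.0
```

```bash
cat > look.py <<'E'
from h import *
s=env.state();e=s['eef_pos'];print(s['t'],e,s['orientation'],"st",tos(e[:2]),s['force'])
f=env.grab_frame("top");H,S,V=hsv(f)
for r,c in tray(f):
    p=np.array(r[0])/1000
    if abs(p[1])<.3: print("white st",tos(p),r[1],r[2]-90+4.03)
m=(abs(H-110)<15)&(S>130)&(V>110); m[:,350:]=0
P=[]
for c in biggest(m):
    if 15<cv2.contourArea(c)<110: P.append(onz("top",c.reshape(-1,2).mean(0)[None],.057)[0,:2])
P=tos(P)*1000;P=P[abs(P[:,0])<70]; print(len(P),"caps st",np.round(P[np.argsort(P[:,1])],1).tolist())
print("min-rect",cv2.minAreaRect(P.astype(np.float32)))
E
python3 look.py
```

```text
3.45 [ 0.54110793 -0.14375299  0.02968273] [ 1.79981340e+02 -1.51227532e-03  8.59989263e+01] st [ 0.00148614 -0.16184874] [-0.2478815   0.1954298  -0.03800322]
white st [0.00828656 0.18749851] (121.1465072631836, 121.71629333496094) 2.038995056152344Traceback (most recent call last):
  File "look.py", line 11, in <module>
    P=tos(P)*1000;P=P[abs(P[:,0])<70]; print(len(P),"caps st",np.round(P[np.argsort(P[:,1])],1).tolist())
      ~~~^^^
  File "h.py", line 22, in tos
    return (np.array(p,float)-o)@R
            ~~~~~~~~~~~~~~~~~^~
ValueError: operands could not be broadcast together with shapes (0,) (2,)
```

```bash
python3 - <<'E'
from h import *
f=env.grab_frame("top");g=env.grab_frame("side")
o=np.hstack([cv2.resize(f[130:290,170:330],None,fx=2.5,fy=2.5),cv2.resize(g[130:290,140:300],None,fx=2.5,fy=2.5)])
cv2.imwrite("pics/a2.png",o[:,:,::-1])
E
```

```text
(no output)
```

View pics/a2.png

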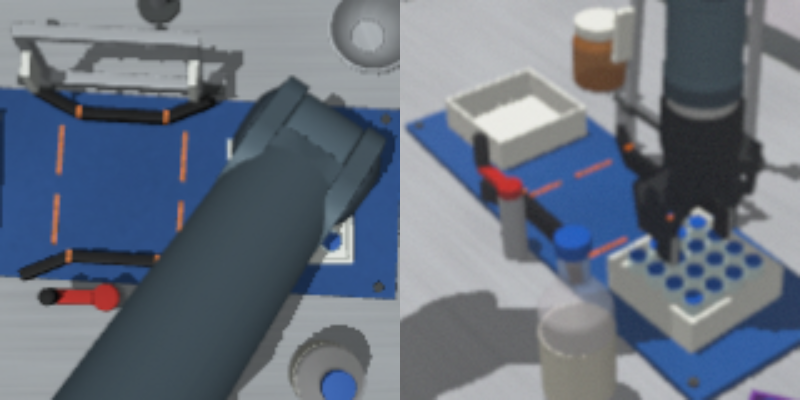

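The tray has not moved: its corner is still at about (308,230) in the top view, and the fingers appear over it. I'll check where the tool really is by projecting the reported TCP.

```bash
python3 - <<'E'
from h import *
def proj(n,X):
    c=env.get_calibration(n);return cv2.projectPoints(np.array(X,float),cv2.Rodrigues(c["R"])[0],c["t"],c["camera_matrix"],np.array([c["k1"],0,0,0,0]))[0][:,0].round(1).tolist()
s=env.state();e=s['eef_pos'];print(e)
d=np.array([np.cos(np.radians(-4)),np.sin(np.radians(-4)),0])
for h in(0,.03,.06,.09): print(h,proj("side",[e+.037*d+[0,0,h],e-.037*d+[0,0,h]]))
E=tow([[-.065,-.228],[.055,-.228],[.055,-.108],[-.065,-.108]])
print("tray top",proj("side",np.c_[E,[.05]*4]),"bot",proj("side",np.c_[E,[.012]*4]))
g=env.grab_frame("side");cv2.imwrite("pics/a3.png",cv2.resize(g[130:290,170:330],None,fx=3.7,fy=3.7,interpolation=cv2.INTER_CUBIC)[:,:,::-1])
E
```

```text
[ 0.54097023 -0.143407    0.02936608]
0 [[270.0, 232.5], [246.8, 244.6]]
0.03 [[270.6, 223.1], [246.9, 235.1]]
0.06 [[271.2, 213.5], [247.1, 225.3]]
0.09 [[271.8, 203.5], [247.3, 215.1]]
tray top [[255.0, 258.8], [293.8, 237.4], [261.7, 213.1], [223.7, 231.3]] bot [[254.5, 270.8], [292.5, 249.2], [261.1, 224.5], [224.0, 243.1]]
```

View pics/a3.png

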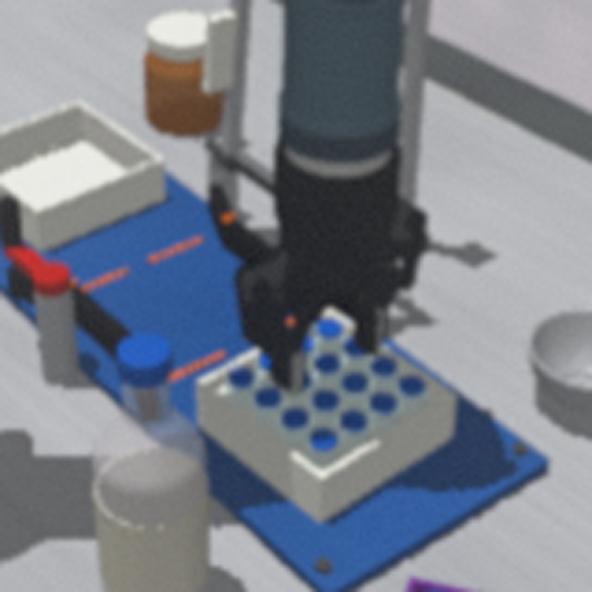

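```bash
python3 - <<'E'
from h import *
def proj(n,X):
    c=env.get_calibration(n);return cv2.projectPoints(np.array(X,float),cv2.Rodrigues(c["R"])[0],c["t"],c["camera_matrix"],np.array([c["k1"],0,0,0,0]))[0][:,0].round(1).tolist()
e=np.array([0.5243,-0.2464,0.0325])
d=np.array([np.cos(np.radians(-4)),np.sin(np.radians(-4)),0])
for h in(0,.01,.02,.03,.04): print(h,proj("side",[e+.037*d+[0,0,h],e-.037*d+[0,0,h]]))
s=env.state();print(s['q'],s['force'],s['moment'])
E
```

```text
0 [[296.1, 255.9], [272.2, 270.0]]
0.01 [[296.5, 252.8], [272.5, 266.8]]
0.02 [[296.9, 249.6], [272.7, 263.5]]
0.03 [[297.2, 246.4], [273.0, 260.3]]
0.04 [[297.6, 243.1], [273.2, 257.0]]
[-23.90666501  31.81018271  42.51192091 112.89040817 -29.38839833
  46.48095205  31.2433152 ] [-0.17400904 -1.04391093 -0.97344224] [ 0.03460261  0.00409412 -0.02215708]
```

The visible finger tips are about 27 mm above the reported TCP, so they skimmed over the caps. I'll lift, back out and come down lower with checks.

Emit:
move_arm(
  steps="0 0 0.08 0 0 0 0.4;-0.016 -0.1 0.1 0 0 0 0.4;-0.032 -0.2 0.1 0 0 0 0.4;-0.032 -0.22 0.08 0 0 0 0.4;-0.032 -0.22 0 0 0 0 0.4;-0.032 -0.22 -0.02 0 0 0 0.4;-0.032 -0.22 -0.03 0 0 0 0.4;-0.032 -0.22 -0.03 0 0 0 0.4",
)

```text
t: 4.45
eef_pos: [0.5245, -0.2545, 0.0143]
orientation: [-179.9, -0.0, 86.0]
force: [-0.5, 0.0, 0.2]
finger_gap: 0.06
finger_force: 0.0
```

```bash
sed -i 's/^P=tos(P)/if len(P)==0: raise SystemExit\nP=tos(P)/' look.py; python3 look.py; python3 - <<'E'
from h import *
g=env.grab_frame("side");cv2.imwrite("pics/a4.png",cv2.resize(g[150:310,200:360],None,fx=3.7,fy=3.7,interpolation=cv2.INTER_CUBIC)[:,:,::-1])
E
```

```text
4.45 [ 0.52450651 -0.25448383  0.01426936] [-1.79934951e+02 -1.08692784e-02  8.60133311e+01] st [-0.0072922  -0.27347251] [-0.52563066  0.0482739   0.16805348]
white st [0.00828656 0.18749851] (121.1465072631836, 121.71629333496094) 2.038995056152344
white st [-0.0051061  -0.16822177] (119.53365325927734, 117.08357238769531) 3.2897122192382815
white st [0.43067336 0.16298245] (84.69902801513672, 84.21810913085938) -84.1021325302124
15 caps st [[-16.4, -207.1], [9.2, -205.4], [35.5, -204.0], [-44.0, -183.2], [-18.3, -181.4], [7.3, -179.8], [33.3, -178.8], [-45.5, -157.1], [-20.0, -155.4], [5.7, -154.1], [31.7, -152.4], [-47.4, -131.3], [-21.4, -130.0], [4.2, -128.1], [29.9, -126.7]]
min-rect ((-5.938823699951172, -167.64862060546875), (78.19259643554688, 77.72091674804688), 3.564420700073242)
```

View pics/a4.png

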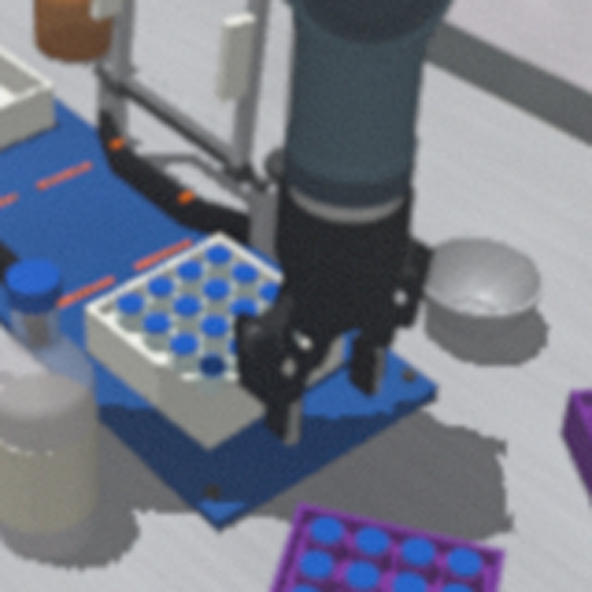

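The tray is undisturbed. The tips are now beside its end wall and still about 27 mm above the reading. I'll lower 8 mm and push.

Emit:
move_arm(
  steps="0.003 0.04 -0.016 0 0 0 0.4;0.007 0.07 -0.016 0 0 0 0.4;0.011 0.095 -0.016 0 0 0 0.4;0.015 0.12 -0.016 0 0 0 0.4;0.018 0.145 -0.016 0 0 0 0.4;0.022 0.17 -0.016 0 0 0 0.4;0.026 0.195 -0.016 0 0 0 0.4;0.029 0.218 -0.016 0 0 0 0.4",
)

```text
t: 5.35
eef_pos: [0.5401, -0.1456, 0.0071]
orientation: [179.9, 0.1, 86.0]
force: [-0.4, -3.6, 2.4]
finger_gap: 0.0596
finger_force: 1.7
```

```bash
python3 look.py
```

```text
5.35 [ 0.54006645 -0.145648    0.00713165] [1.79916033e+02 5.05861738e-02 8.59620939e+01] st [ 0.00058041 -0.16381225] [-0.35345207 -3.61169487  2.38944861]
white st [0.00828976 0.18750862] (121.26385498046875, 121.4143295288086) 2.1891796875000002
white st [ 0.00524424 -0.07637362] (90.49504852294922, 119.79841613769531) -0.030188293457031
8 caps st [[42.5, -105.9], [42.5, -80.2], [16.5, -79.7], [-9.4, -79.7], [-35.8, -53.7], [-9.3, -53.7], [42.5, -53.7], [16.4, -53.3]]
min-rect ((3.36285400390625, -79.58997344970703), (52.64644241333008, 78.32825469970703), 89.96593475341797)
```

Emit:
move_arm(
  steps="0.001 0.024 0 0 0 0 0.4;0.001 0.048 0 0 0 0 0.4;0.002 0.072 0 0 0 0 0.4;0.003 0.096 0 0 0 0 0.4;0.004 0.12 0 0 0 0 0.4;0.006 0.144 0 0 0 0 0.4;0.008 0.16 0 0 0 0 0.4;0.008 0.168 0 0 0 0 0.4",
)

```text
t: 6.2
eef_pos: [0.5433, -0.0599, 0.0063]
orientation: [-180.0, -0.0, 86.1]
force: [0.4, -2.3, 0.2]
finger_gap: 0.0597
finger_force: 1.3
```

```bash
python3 look.py
```

```text
6.2 [ 0.54329031 -0.05994302  0.00626751] [-1.79965203e+02 -4.39004718e-02  8.60979679e+01] st [-0.00222694 -0.07809261] [ 0.40521568 -2.26469872  0.19171185]
white st [0.00828656 0.18749851] (121.1465072631836, 121.71629333496094) 2.038995056152344
white st [ 0.44765693 -0.0220375 ] (114.74311065673828, 84.94435119628906) -85.86207111299038
white st [ 0.45611786 -0.2071507 ] (85.80888366699219, 81.05885314941406) 3.8562939453125002
white st [0.43080016 0.16281716] (85.25914001464844, 84.59861755371094) -84.08478018760681
4 caps st [[39.8, 6.8], [14.1, 31.8], [-12.3, 32.0], [39.7, 32.3]]
min-rect ((13.735608100891113, 19.445369720458984), (52.03772735595703, 25.45062828063965), 0.20281098783016205)
```

Emit:
move_arm(
  steps="0.001 0.006 0 0 0 0 0.4;0.001 0.012 0 0 0 0 0.4;0.001 0.012 0 0 0 0 0.4;-0.004 -0.05 0 0 0 0 0.4;-0.012 -0.15 0.03 0 0 0 0.4;-0.02 -0.25 0.13 0 0 0 0.4;-0.028 -0.35 0.23 0 0 0 0.4;-0.032 -0.4 0.33 0 0 0 -1",
)

```text
t: 7.05
eef_pos: [0.528, -0.2354, 0.1323]
orientation: [-179.9, -0.1, 85.9]
force: [1.5, 0.1, 0.0]
finger_gap: 0.0472
finger_force: 0.0
```

```bash
python3 look.py; python3 - <<'E'
from h import *
f=env.grab_frame("top");g=env.grab_frame("side")
o=np.hstack([cv2.resize(f[85:275,150:270],None,fx=3.15,fy=3.15,interpolation=cv2.INTER_CUBIC),cv2.resize(g[90:240,170:300],None,fx=3.2*1.2475,fy=3.99,interpolation=cv2.INTER_CUBIC)[:598]]) if 0 else None
a=cv2.resize(f[85:275,150:270],(378,598),interpolation=cv2.INTER_CUBIC);b=cv2.resize(g[90:275,170:300],(420,598),interpolation=cv2.INTER_CUBIC)
cv2.imwrite("pics/a5.png",np.hstack([a,b])[:,:,::-1])
E
```

```text
7.05 [ 0.52796707 -0.23539259  0.13232077] [-1.79870624e+02 -8.37831697e-02  8.58737780e+01] st [-0.00518191 -0.25418527] [1.45887087 0.08694603 0.02105307]
white st [ 2.12093789e-03 -4.90899499e-05] (121.46808624267578, 121.2237319946289) -0.099646301269531
white st [0.00828741 0.18750123] (121.17835235595703, 121.63459777832031) 2.0796520996093752
16 caps st [[13.7, -41.1], [39.8, -41.0], [-38.0, -41.0], [-12.2, -40.8], [-37.9, -15.0], [13.9, -14.9], [39.8, -14.5], [-12.0, -14.4], [-37.8, 10.9], [13.9, 11.1], [-12.3, 11.1], [39.7, 11.3], [14.0, 36.7], [-38.5, 37.0], [39.4, 37.1], [-12.3, 37.2]]
min-rect ((0.6823577880859375, -1.9512557983398438), (78.23644256591797, 78.23521423339844), 0.034602124243974686)
```

View pics/a5.png

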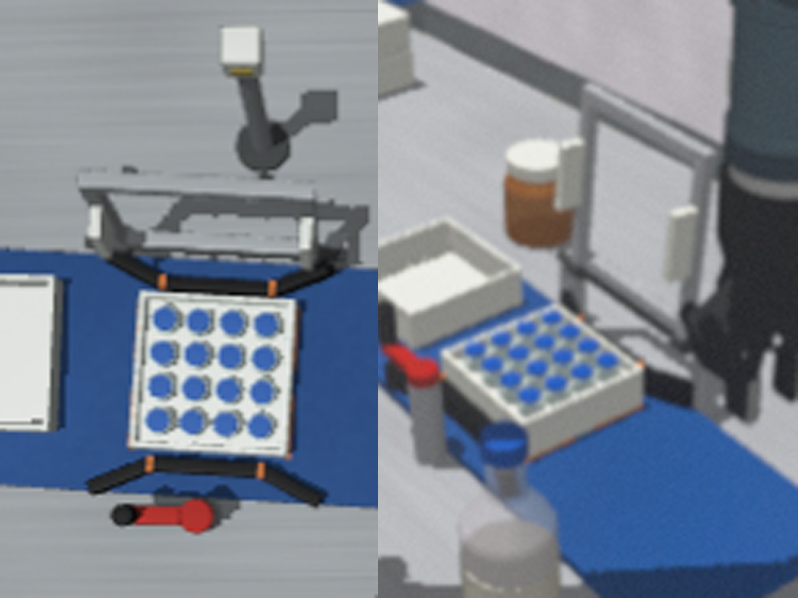

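The tray is centred to within about 2 mm and square, with thin orange slivers showing at both ends (panel (132,420) and (293,400)). The frame is roughly upright, with the middle of its bar at about (212.7,143.5) in the top view and (254,128) in the side view. I'll triangulate the bar, the post and the clamp knob.

```bash
cat >> h.py <<'E'
def tri(ut,us):
    o1,d1=ray("top",[ut]);o2,d2=ray("side",[us]);A=np.c_[d1[0],-d2[0]]
    s=np.linalg.lstsq(A,o2-o1,rcond=None)[0];a=o1+s[0]*d1[0];b=o2+s[1]*d2[0]
    return (a+b)/2,np.linalg.norm(a-b)
E
python3 - <<'E'
from h import *
for n,a,b in (("bar",(212.7,143.5),(254,128)),("barL",(175.4,142.8),(234,119)),("barR",(250,145),(274.3,138.5)),("posthead",(226.7,100),(285,113))):
    p,e=tri(a,b);s=tos(p[:2]);print(n,p.round(3),"st",s.round(3),"err",round(e,4),"th",np.degrees(np.arctan2(p[2]-.068,.095-s[0])).round(1))
print("post foot",tos(onz("top",[(233,131)],.0)[0,:2]))
E
```

```text
bar [0.66  0.009 0.234] st [ 0.109 -0.002] err 0.0015 th 94.9
barL [0.662 0.087 0.231] st [0.106 0.077] err 0.0016 th 93.8
barR [ 0.655 -0.068  0.235] st [ 0.11  -0.078] err 0.002 th 95.2
posthead [ 0.742 -0.022  0.262] st [ 0.193 -0.026] err 0.0005 th 116.8
post foot [ 0.1922899  -0.02549949]
```

The frame stands at 95°, its bar at station (108,0), z 234 mm. The post is at station (192,-26). I'll come down behind the bar at station y≈+45, clear of the post, with fingers shut.

Emit:
move_arm(
  steps="0 0 0.1 0 0 0 -1;0 0 0.2 0 0 0 -1;0 0 0.3 0 0 0 -1;0 0.02 0.4 0 0 0 -1;0.02 0.08 0.46 0 0 0 -1;0.07 0.15 0.46 0 0 0 -1;0.12 0.23 0.46 0 0 0 -1;0.17 0.31 0.46 0 0 0 -1",
)

```text
t: 8.0
eef_pos: [0.6148, -0.0746, 0.3605]
orientation: [-179.9, -0.2, 86.2]
force: [-1.1, 0.4, 0.3]
finger_gap: 0.0002
finger_force: 0.0
```

```bash
python3 -c "
from h import *
s=env.state();print(s['eef_pos'],tos(s['eef_pos'][:2]),s['q'],tow([.137,.045]),s['finger_gap'])"
```

```text
[ 0.61481517 -0.07460463  0.36054506] [ 0.07015147 -0.0876913 ] [-37.25793977  18.30965913  52.22817298  86.1006697  -14.65997639
  82.84685178  11.59666051] [0.6908238  0.05306054] 0.00023588694008757854
```

Emit:
move_arm(
  steps="0.05 0.085 0 0 0 0 -1;0.1 0.17 0 0 0 0 -1;0.152 0.256 0 0 0 0 -1;0.152 0.256 -0.06 0 0 0 -1;0.152 0.256 -0.12 0 0 0 -1;0.152 0.256 -0.18 0 0 0 -1;0.152 0.256 -0.18 0 0 0 -1",
)

```text
t: 8.7
eef_pos: [0.6857, 0.0524, 0.2638]
orientation: [-179.2, -0.0, 86.2]
force: [-0.5, -0.4, -0.6]
finger_gap: -0.0
finger_force: 0.0
```

```bash
python3 - <<'E'
from h import *
def proj(n,X):
    c=env.get_calibration(n);return cv2.projectPoints(np.array(X,float),cv2.Rodrigues(c["R"])[0],c["t"],c["camera_matrix"],np.array([c["k1"],0,0,0,0]))[0][:,0].round(1).tolist()
e=env.state()['eef_pos'];print(e,tos(e[:2]))
for h in(0,.02,.04): print(proj("side",[e+[0,0,h]]))
g=env.grab_frame("side");cv2.imwrite("pics/a6.png",cv2.resize(g[60:210,190:320],(520,600),interpolation=cv2.INTER_CUBIC)[:,:,::-1])
E
```

```text
[0.68571812 0.05238384 0.26380539] [0.13195451 0.04396616]
[[249.8, 109.2]]
[[250.0, 102.1]]
[[250.1, 94.8]]
```

View pics/a6.png

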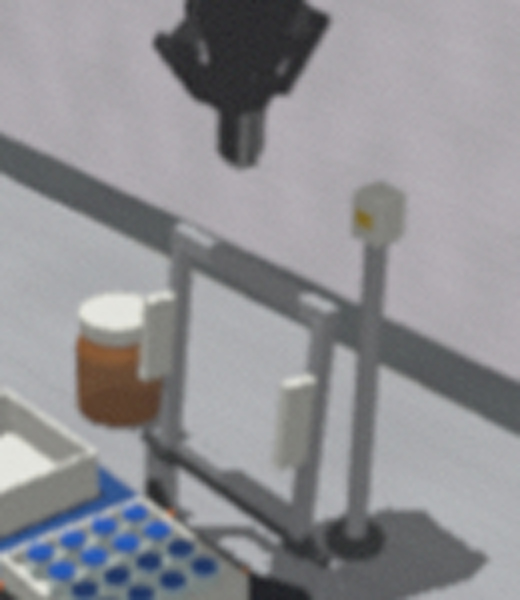

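The shut tip appears at about (250,101) in the side view, so it is about 21 mm above the reading, consistent with before. Nothing is in the way. I'll go down behind the bar.

Emit:
move_arm(
  steps="0.01 0 -0.06 0 0 0 -1;0.01 0 -0.11 0 0 0 -1;0.01 0 -0.16 0 0 0 -1;0.01 0 -0.16 0 0 0 -1",
)

```text
t: 9.15
eef_pos: [0.6933, 0.0504, 0.189]
orientation: [-179.6, -0.0, 86.1]
force: [-0.9, -0.5, -0.8]
finger_gap: 0.0001
finger_force: 0.0
```

Emit:
move_arm(
  steps="-0.032 0.002 0.006 0 0 0 -1;-0.062 0.004 0.006 0 0 0 -1;-0.09 0.006 0.002 0 0 0 -1;-0.118 0.008 -0.002 0 0 0 -1;-0.146 0.01 -0.01 0 0 0 -1;-0.172 0.012 -0.02 0 0 0 -1;-0.197 0.014 -0.032 0 0 0 -1;-0.223 0.016 -0.048 0 0 0 -1",
)

```text
t: 9.95
eef_pos: [0.5873, 0.0572, 0.1719]
orientation: [179.5, -0.2, 86.0]
force: [1.8, -0.6, 0.9]
finger_gap: -0.0001
finger_force: 0.7
```

```bash
python3 - <<'E'
from h import *
s=env.state();e=s['eef_pos'];print(e,tos(e[:2]),s['force'])
E
python3 look.py | tail -2
```

```text
[0.58734519 0.05717915 0.17192986] [0.0334878  0.04183608] [ 1.83006635 -0.62752953  0.85765443]
5 caps st [[-37.8, 10.9], [-12.3, 11.1], [13.1, 36.9], [-38.5, 37.0], [-12.3, 37.2]]
min-rect ((-12.63960075378418, 24.09996223449707), (51.52984619140625, 26.113868713378906), 0.24189022183418274)
```

Emit:
move_arm(
  steps="-0.026 0.002 -0.024 0 0 0 -1;-0.048 0.003 -0.042 0 0 0 -1;-0.068 0.005 -0.064 0 0 0 -1;-0.082 0.006 -0.08 0 0 0 -1;-0.096 0.007 -0.1 0 0 0 -1;-0.108 0.008 -0.12 0 0 0 -1;-0.108 0.008 -0.12 0 0 0 -1",
)

```text
t: 10.7
eef_pos: [0.5291, 0.0609, 0.1066]
orientation: [-179.9, 0.0, 86.0]
force: [0.6, -0.2, -1.0]
finger_gap: -0.0002
finger_force: 0.2
```

```bash
python3 - <<'E'
from h import *
s=env.state();e=s['eef_pos'];print(s['t'],e,tos(e[:2]),s['force'])
g=env.grab_frame("side");f=env.grab_frame("top")
a=cv2.resize(f[120:260,150:270],(385,450),interpolation=cv2.INTER_CUBIC);b=cv2.resize(g[110:250,165:295],(415,450),interpolation=cv2.INTER_CUBIC)
cv2.imwrite("pics/a7.png",np.hstack([a,b])[:,:,::-1])
E
```

```text
10.7 [0.5290993  0.06088979 0.10664244] [-0.02487485  0.04144409] [ 0.58389355 -0.2225103  -1.04723175]
```

View pics/a7.png

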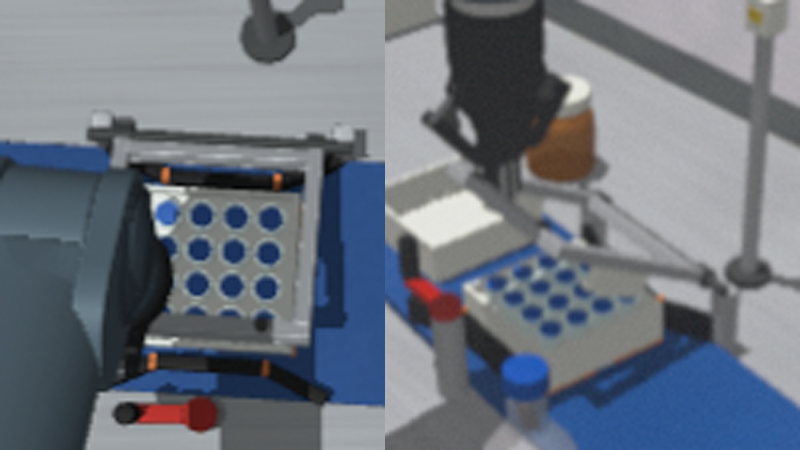

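The frame is down to about 30° and clear of the tray, with its bar at roughly (550,245) in the side panel. I'll lift, move above the bar at station y≈-30, away from the clamp knob, and press down gently.

Emit:
move_arm(
  steps="0.014 -0.001 0.05 0 0 0 -1;0.014 -0.001 0.12 0 0 0 -1;0.01 -0.02 0.18 0 0 0 -1;-0.03 -0.08 0.18 0 0 0 -1;-0.076 -0.137 0.18 0 0 0 -1;-0.076 -0.137 0.18 0 0 0 -1;-0.076 -0.137 0.12 0 0 0 -1;-0.076 -0.137 0.09 0 0 0 -1",
)

```text
t: 11.6
eef_pos: [0.4912, -0.0075, 0.1519]
orientation: [-179.9, -0.1, 86.0]
force: [0.0, 0.0, -0.5]
finger_gap: 0.0001
finger_force: 0.0
```

```bash
python3 - <<'E'
from h import *
s=env.state();e=s['eef_pos'];print(s['t'],e,tos(e[:2]),s['force'])
E
```

```text
11.6 [ 0.49121791 -0.00748673  0.15189516] [-0.05785716 -0.02942562] [ 0.02278918  0.0120132  -0.49927684]
```

Emit:
move_arm(
  steps="-0.002 0 -0.02 0 0 0 -1;-0.005 0 -0.04 0 0 0 -1;-0.008 0 -0.06 0 0 0 -1;-0.01 0 -0.08 0 0 0 -1;-0.013 0.001 -0.1 0 0 0 -1;-0.016 0.001 -0.12 0 0 0 -1;-0.018 0.001 -0.14 0 0 0 -1;-0.02 0.001 -0.16 0 0 0 -1",
)

```text
t: 12.4
eef_pos: [0.4671, -0.0061, 0.068]
orientation: [-178.2, -0.1, 86.0]
force: [-17.9, 2.0, 3.0]
finger_gap: -0.0001
finger_force: 8.7
```

Emit:
move_arm(
  steps="0 0 -0.008 0 0 0 -1;0 0 -0.016 0 0 0 -1;0 0 -0.024 0 0 0 -1;0 0 -0.032 0 0 0 -1;0 0 -0.036 0 0 0 -1;0 0 -0.036 0 0 0 -1",
)

```text
t: 13.0
eef_pos: [0.4652, -0.006, 0.0492]
orientation: [-178.1, -0.1, 86.0]
force: [-15.9, 2.2, -1.8]
finger_gap: -0.0001
finger_force: 8.3
```

The tip slid off the bar's front side (18 N sideways), so I was too close to the robot side. I'll back off, lift and measure the frame.

Emit:
move_arm(
  steps="-0.03 0.002 0 0 0 0 -1;-0.04 0.002 0.05 0 0 0 -1;-0.04 0.002 0.15 0 0 0 -1;-0.04 0.002 0.25 0 0 0 -1;-0.04 -0.07 0.3 0 0 0 -1;-0.04 -0.16 0.3 0 0 0 -1;-0.04 -0.26 0.3 0 0 0 -1;-0.04 -0.36 0.3 0 0 0 -1",
)

```text
t: 13.8
eef_pos: [0.4631, -0.1881, 0.2059]
orientation: [179.8, -0.1, 86.2]
force: [0.8, 0.5, -0.3]
finger_gap: 0.0001
finger_force: 0.0
```

```bash
cat > fr.py <<'E'
from h import *
s=env.state();e=s['eef_pos'];print(s['t'],e,tos(e[:2]))
# predicted bar-end corner/ends vs angle; test grey-bar edges: for each theta, score contrast of bar strip in both views
def proj(n,X):
    c=env.get_calibration(n);return cv2.projectPoints(np.array(X,float),cv2.Rodrigues(c["R"])[0],c["t"],c["camera_matrix"],np.array([c["k1"],0,0,0,0]))[0][:,0]
f=env.grab_frame("top");H,S,V=hsv(f)
# bar column at station y=-15..15 : sample a line over the caps along station x, top view, print V/S profile versus assumed plane z=.1
for ys in(-.05,0.026,.05):
    X=np.arange(-.10,.0,.004);P=np.c_[tow(np.c_[X,np.full(len(X),ys)]),np.full(len(X),.074)]
    uv=proj("top",P).round().astype(int);print(ys,[(int(x*1000),int(H[v,u]),int(S[v,u]),int(V[v,u])) for x,(u,v) in zip(X,uv)])
E
python3 fr.py
```

```text
13.8 [ 0.46307011 -0.18812614  0.20592853] [-0.07324023 -0.21159657]
-0.05 [(-100, 98, 13, 158), (-96, 100, 15, 156), (-92, 108, 167, 128), (-88, 108, 168, 129), (-83, 109, 165, 125), (-79, 109, 160, 102), (-75, 103, 12, 155), (-71, 101, 13, 163), (-67, 103, 14, 160), (-63, 102, 15, 169), (-59, 85, 11, 134), (-55, 60, 7, 211), (-51, 53, 5, 223), (-47, 65, 8, 197), (-43, 108, 96, 164), (-39, 109, 151, 150), (-35, 106, 50, 149), (-31, 70, 10, 151), (-27, 55, 8, 202), (-23, 60, 6, 221), (-19, 96, 24, 168), (-15, 107, 66, 162), (-11, 108, 118, 164), (-7, 104, 50, 169), (-3, 60, 9, 147)]
0.026 [(-100, 102, 15, 85), (-96, 102, 15, 84), (-92, 109, 171, 67), (-88, 109, 166, 77), (-83, 109, 165, 128), (-79, 109, 167, 125), (-75, 101, 13, 161), (-71, 103, 12, 194), (-67, 104, 15, 193), (-63, 103, 14, 169), (-59, 90, 11, 165), (-55, 54, 6, 220), (-51, 60, 5, 224), (-47, 70, 9, 175), (-43, 107, 62, 156), (-39, 110, 92, 160), (-35, 109, 93, 156), (-31, 68, 8, 123), (-27, 53, 7, 151), (-23, 55, 7, 217), (-19, 95, 24, 130), (-15, 106, 64, 128), (-11, 108, 84, 161), (-7, 104, 40, 147), (-3, 80, 12, 128)]
0.05 [(-100, 101, 13, 156), (-96, 103, 15, 149), (-92, 108, 167, 128), (-88, 109, 167, 127), (-83, 108, 155, 66), (-79, 0, 0, 44), (-75, 104, 14, 201), (-71, 100, 15, 158), (-67, 99, 13, 140), (-63, 105, 38, 108), (-59, 104, 31, 107), (-55, 55, 8, 186), (-51, 60, 6, 119), (-47, 53, 7, 137), (-43, 53, 7, 138), (-39, 54, 8, 157), (-35, 60, 7, 155), (-31, 60, 6, 173), (-27, 53, 6, 162), (-23, 60, 6, 118), (-19, 60, 9, 115), (-15, 60, 6, 135), (-11, 60, 7, 138), (-7, 60, 7, 155), (-3, 53, 7, 151)]
```

```bash
cat > fa.py <<'E'
from fr import *
g=env.grab_frame("side");H,S,V=hsv(g)
# outer end face / bar top front edge lines: for theta, bar's top centreline sample mean and std across y, in side view
print("theta: profile at y=-60,-40,-20,0 (S,V)")
for th in range(-6,31,2):
    t=np.radians(th);x=.095-.165*np.cos(t);z=.068+.165*np.sin(t)
    nx,nz=np.sin(t)*.006,np.cos(t)*.006
    Y=np.array([-.075,-.06,-.04,-.02,0,.02,.04]);P=np.c_[tow(np.c_[np.full(7,x+nx),Y]),np.full(7,z+nz)]
    uv=proj("side",P).round().astype(int);print(th,uv[2],[(int(S[v,u]),int(V[v,u])) for u,v in uv])
E
python3 fa.py | tail -20
```

```text
theta: profile at y=-60,-40,-20,0 (S,V)
-6 [206 216] [(145, 107), (85, 105), (4, 119), (4, 119), (9, 119), (6, 118), (17, 119)]
-4 [206 214] [(58, 110), (7, 138), (8, 134), (7, 151), (9, 136), (6, 127), (7, 141)]
-2 [206 212] [(12, 108), (7, 186), (5, 145), (9, 178), (6, 163), (10, 182), (8, 167)]
0 [206 211] [(6, 124), (8, 188), (8, 102), (7, 190), (9, 192), (8, 190), (8, 188)]
2 [206 209] [(6, 198), (7, 182), (15, 99), (11, 184), (12, 184), (8, 191), (13, 119)]
4 [206 207] [(31, 181), (19, 148), (25, 151), (100, 164), (92, 166), (64, 175), (5, 110)]
6 [206 205] [(178, 181), (142, 160), (67, 140), (109, 162), (115, 186), (151, 135), (7, 108)]
8 [206 203] [(131, 187), (201, 189), (188, 180), (97, 158), (64, 190), (15, 117), (5, 159)]
10 [207 201] [(22, 176), (142, 176), (151, 181), (152, 181), (7, 137), (6, 124), (3, 174)]
12 [207 199] [(34, 158), (24, 140), (30, 138), (12, 148), (12, 133), (7, 110), (7, 145)]
14 [207 197] [(143, 173), (96, 156), (70, 143), (6, 181), (10, 133), (6, 160), (9, 215)]
16 [208 195] [(59, 169), (193, 188), (193, 180), (9, 139), (5, 111), (5, 186), (5, 234)]
18 [209 193] [(45, 171), (60, 171), (156, 182), (11, 134), (11, 117), (5, 142), (7, 234)]
20 [209 190] [(47, 141), (35, 162), (10, 173), (10, 134), (6, 179), (10, 196), (5, 234)]
22 [210 188] [(118, 169), (179, 175), (11, 136), (0, 116), (3, 162), (5, 234), (5, 233)]
24 [211 186] [(79, 174), (157, 193), (11, 137), (9, 114), (9, 141), (7, 233), (7, 233)]
26 [211 184] [(20, 167), (43, 189), (4, 126), (7, 181), (12, 216), (6, 229), (7, 230)]
28 [212 182] [(151, 181), (85, 162), (2, 110), (5, 154), (12, 192), (12, 154), (10, 156)]
30 [213 180] [(74, 203), (169, 149), (9, 119), (9, 139), (12, 147), (10, 147), (12, 148)]
```

The frame is now nearly flat: the bar top is centred at about +1° and its x is -69 mm. I'll press once more squarely from above to seat it fully.

Emit:
move_arm(
  steps="0.01 0.09 0 0 0 0 -1;0.02 0.18 0 0 0 0 -1;0.03 0.27 0 0 0 0 -1;0.04 0.362 0 0 0 0 -1;0.04 0.362 -0.08 0 0 0 -1;0.04 0.362 -0.16 0 0 0 -1;0.04 0.362 -0.24 0 0 0 -1;0.04 0.362 -0.26 0 0 0 -1",
)

```text
t: 14.75
eef_pos: [0.4778, -0.0044, 0.0709]
orientation: [-179.5, 0.1, 86.2]
force: [-1.2, -0.5, -0.5]
finger_gap: -0.0002
finger_force: 0.0
```

Emit:
move_arm(
  steps="0 0 -0.01 0 0 0 -1;0 0 -0.02 0 0 0 -1;0 0 -0.03 0 0 0 -1;0 0 -0.04 0 0 0 -1;0 0 -0.04 0 0 0 -1",
)

```text
t: 15.25
eef_pos: [0.4823, -0.0061, 0.0551]
orientation: [180.0, -0.0, 86.0]
force: [-0.7, -0.4, -0.2]
finger_gap: -0.0
finger_force: 0.0
```

Emit:
move_arm(
  steps="0 0 -0.004 0 0 0 -1;0 0 -0.008 0 0 0 -1;0 0 -0.008 0 0 0 -1",
)

```text
t: 15.55
eef_pos: [0.4824, -0.0063, 0.051]
orientation: [180.0, -0.0, 86.0]
force: [-0.5, 0.4, 1.0]
finger_gap: -0.0002
finger_force: 0.2
```

Emit:
move_arm(
  steps="0 0 -0.004 0 0 0 -1;0 0 -0.008 0 0 0 -1;0 0 -0.008 0 0 0 -1",
)

```text
t: 15.85
eef_pos: [0.4824, -0.0062, 0.0505]
orientation: [-179.8, -0.3, 85.9]
force: [-11.2, 0.9, 36.0]
finger_gap: -0.0001
finger_force: 18.0
```

It is at the stop: 36 N at a reading of 50.5 mm with no further travel. Now I'll lift clear and locate the knob and confirm the clamp angle.

Emit:
move_arm(
  steps="0 0 0.05 0 0 0 0.2;0 0 0.15 0 0 -0.2 0.2;0 0 0.25 0 0 -0.4 0.2;0 -0.08 0.3 0 0 -0.6 0.2;0 -0.16 0.3 0 0 -0.8 0.2;0 -0.25 0.3 0 0 -1 0.2;0 -0.34 0.3 0 0 -1 0.2;0 -0.34 0.3 0 0 -1 0.2",
)

```text
t: 16.65
eef_pos: [0.4791, -0.1866, 0.1979]
orientation: [179.7, 0.2, 40.0]
force: [0.4, -0.6, 0.1]
finger_gap: 0.0509
finger_force: 0.0
```

```bash
python3 fa.py | sed -n '1p;7,13p' ; python3 - <<'E'
from h import *
def knob(f,nm):
    H,S,V=hsv(f);m=(V<60);w=np.zeros_like(m);w[238:258,175:203]=1
    for c in biggest(m&w)[:2]:
        u=c.reshape(-1,2);(x,y),r=cv2.minEnclosingCircle(c)
        print(nm,(x,y),r,cv2.contourArea(c),"top",tos(onz("top",[(x,y)],.122)[0,:2]),"mid",tos(onz("top",[(x,y)],.11)[0,:2]))
    m=((H<5)|(H>175))&(S>180)&(V>60)
    c=biggest(m)[0];print("red",rect("top",c,.09),tos(onz("top",[c.reshape(-1,2)[c.reshape(-1,2)[:,0].argmax()]],.09)[0,:2]))
knob(cv2.imread("pics/top0.png")[:,:,::-1].copy(),"old");knob(env.grab_frame("top"),"now")
s=env.state();print(s['t'],s['eef_pos'],s['orientation'],tos(s['eef_pos'][:2]))
E
```

```text
16.65 [ 0.47912123 -0.18662676  0.19786955] [-0.05733417 -0.20897284]
-4 [206 214] [(68, 105), (8, 170), (7, 156), (9, 178), (5, 160), (10, 158), (8, 167)]
-2 [206 212] [(8, 124), (8, 190), (10, 100), (7, 190), (7, 185), (8, 191), (6, 184)]
0 [206 211] [(9, 163), (11, 192), (7, 74), (5, 190), (4, 190), (5, 190), (5, 164)]
2 [206 209] [(8, 187), (9, 165), (17, 133), (19, 179), (9, 179), (12, 191), (21, 99)]
4 [206 207] [(59, 156), (28, 137), (25, 145), (114, 164), (102, 167), (95, 171), (5, 106)]
6 [206 205] [(182, 181), (143, 160), (72, 138), (111, 163), (111, 188), (142, 135), (11, 120)]
8 [206 203] [(129, 186), (200, 189), (184, 180), (97, 157), (44, 186), (14, 113), (7, 183)]
old (189.5, 248.5) 3.8079864978790283 34.5 top [-0.11054506  0.04712156] mid [-0.11082211  0.04884072]
old (183.5, 238.5) 5.522780418395996 18.0 top [-0.0890164   0.06224609] mid [-0.08904872  0.06413718]
red ((443.3756103515625, 42.3297004699707), (53.39392852783203, 20.737178802490234), 89.5416030883789) [-0.11087757 -0.00995564]
now (189.5, 248.5) 3.8079864978790283 34.5 top [-0.11054506  0.04712156] mid [-0.11082211  0.04884072]
now (183.5, 238.5) 5.522780418395996 18.0 top [-0.0890164   0.06224609] mid [-0.08904872  0.06413718]
red ((443.3756103515625, 42.3297004699707), (53.39392852783203, 20.737178802490234), 89.5416030883789) [-0.11087757 -0.00995564]
16.8 [ 0.48153091 -0.17661674  0.19660492] [-1.79952069e+02 -3.47428858e-03  4.08874437e+01] [-0.05563395 -0.19881823]
```

The frame is flat. The knob is at station (-110.5,48), so the clamp is open about 93°. I'll move above it with the gripper 50 mm open.

Emit:
move_arm(
  steps="-0.014 0.1 0 0 0 0 0.2;-0.028 0.2 0 0 0 0 0.2;-0.042 0.3 0 0 0 0 0.2;-0.056 0.4 0 0 0 0 0.2;-0.073 0.502 0 0 0 0 0.2;-0.073 0.502 0 0 0 0 0.2;-0.073 0.502 -0.05 0 0 0 0.2;-0.073 0.502 -0.1 0 0 0 0.2",
)

```text
t: 17.6
eef_pos: [0.4451, 0.0847, 0.1471]
orientation: [-179.7, -0.4, 42.0]
force: [-0.1, 1.0, -0.0]
finger_gap: 0.0513
finger_force: 0.0
```

```bash
python3 - <<'E'
from h import *
s=env.state();e=s['eef_pos'];print(s['t'],e,tos(e[:2]),s['orientation'])
E
```

```text
17.6 [0.44506681 0.08474698 0.14710442] [-0.11037621  0.05933659] [-179.67276622   -0.43331149   42.04951567]
```

Emit:
move_arm(
  steps="-0.002 -0.02 0 0 0 0 0.2;-0.002 -0.022 -0.04 0 0 0 0.2;-0.002 -0.022 -0.08 0 0 0 0.2;-0.002 -0.022 -0.12 0 0 0 0.2;-0.002 -0.022 -0.144 0 0 0 0.2;-0.002 -0.022 -0.144 0 0 0 0.2",
)

```text
t: 18.2
eef_pos: [0.4435, 0.0636, 0.0754]
orientation: [-179.9, -0.0, 41.0]
force: [1.1, 0.2, -0.1]
finger_gap: 0.0514
finger_force: 0.0
```

```bash
python3 - <<'E'
from h import *
s=env.state();e=s['eef_pos'];print(s['t'],e,tos(e[:2]),s['force'])
E
```

```text
18.2 [0.44349272 0.06363511 0.07543226] [-0.11046269  0.03816629] [ 1.07980994  0.16416809 -0.1459192 ]
```

Emit:
move_arm(
  steps="0.001 0.02 0 0 0 0 0.2;0.001 0.02 0 0 0 0 0.2;0.001 0.02 0 0 0 0 -0.3;0.001 0.02 0 0 0 0 -1;0.001 0.02 0 0 0 0 -1;0.001 0.02 0 0 0 0 -1;0.001 0.02 0 0 0 0 -1",
  squeeze=20,
)

```text
t: 18.9
eef_pos: [0.4453, 0.0747, 0.0753]
orientation: [-179.9, -0.1, 41.0]
force: [-0.9, 3.5, 6.2]
finger_gap: 0.0151
finger_force: 22.3
```

```bash
python3 - <<'E'
from h import *
s=env.state();e=s['eef_pos'];print(s['t'],e,tos(e[:2]),s['force'],s['finger_gap'])
for a in (93,80,68,56,44,32,20,8,0,-4):
    t=np.radians(a);print(a,((tow([-.108+.05*np.cos(t),.05*np.sin(t)])-tow([-.108+.05*np.cos(np.radians(93)),.05*np.sin(np.radians(93))]))/.5).round(3))
E
```

```text
18.9 [0.44534222 0.07469137 0.07530762] [-0.10939479  0.0493252 ] [-0.90171052  3.54754272  6.18967671] 0.01508880051760627
93 [0. 0.]
80 [ 0.022 -0.003]
68 [ 0.042 -0.01 ]
56 [ 0.06  -0.021]
44 [ 0.075 -0.036]
32 [ 0.087 -0.053]
20 [ 0.094 -0.072]
8 [ 0.098 -0.093]
0 [ 0.098 -0.107]
-4 [ 0.097 -0.114]
```

Gripped at 15 mm on the knob. I'll swing it along the arc.

Emit:
move_arm(
  steps="0.022 -0.003 0 0 0 0 -1;0.042 -0.01 0 0 0 0 -1;0.06 -0.021 0 0 0 0 -1;0.075 -0.036 0 0 0 0 -1;0.087 -0.053 0 0 0 0 -1;0.094 -0.072 0 0 0 0 -1;0.098 -0.093 0 0 0 0 -1;0.098 -0.107 0 0 0 0 -1",
)

```text
t: 19.7
eef_pos: [0.4944, 0.0222, 0.075]
orientation: [-179.8, -0.1, 40.9]
force: [0.5, 18.7, 5.0]
finger_gap: 0.015
finger_force: 22.6
```

```bash
python3 - <<'E'
from h import *
s=env.state();e=s['eef_pos'];print(s['t'],e,tos(e[:2]),s['force'],s['finger_gap'])
E
```

```text
19.7 [0.4943734  0.02218974 0.07503064] [-0.05679509  0.00039924] [ 0.53560361 18.70306453  4.99724601] 0.015005580294007842
```

Emit:
move_arm(
  steps="0 -0.004 0 0 0 0 -1;0 -0.006 0 0 0 0 -1;0 -0.006 0 0 0 0 -1",
)

```text
t: 20.0
eef_pos: [0.4944, 0.0225, 0.075]
orientation: [-179.7, -0.2, 41.1]
force: [-0.9, 10.8, 4.3]
finger_gap: 0.0155
finger_force: 22.5
```

```bash
python3 - <<'E'
from h import *
s=env.state();e=s['eef_pos'];print(s['t'],e,tos(e[:2]),s['force'],s['finger_gap'])
E
```

```text
20.0 [0.49437442 0.02252357 0.07500901] [-0.05681753  0.00073232] [-0.87232061 10.83622223  4.28178002] 0.015455988109733402
```

Emit:
move_arm(
  steps="0 -0.004 0 0 0 0 -1;0 -0.008 0 0 0 0 -1;0 -0.008 0 0 0 0 -1",
)

```text
t: 20.3
eef_pos: [0.4944, 0.0225, 0.075]
orientation: [-179.4, -0.4, 41.2]
force: [-1.1, 16.4, 5.6]
finger_gap: 0.015
finger_force: 22.8
```

Emit:
move_arm(
  steps="0 0 0 0 0 0 0.2;0 0 0 0 0 0 0.2;0 0 0 0 0 0 0.2;0 0 0.06 0 0 0 0.2;0 0 0.16 0 0 0 0.2;0 -0.05 0.26 0 0 0 0.2;0 -0.14 0.3 0 0 0 0.2;0 -0.24 0.3 0 0 0 0.2",
)

```text
t: 21.1
eef_pos: [0.4971, -0.1037, 0.2282]
orientation: [179.8, -0.4, 41.3]
force: [0.5, -0.4, -0.5]
finger_gap: 0.0515
finger_force: 0.0
```

Emit:
move_arm(
  steps="0 -0.1 0 0 0 0 0.2;0 -0.2 0 0 0 0 0.2;0 -0.28 0 0 0 0 0.2;0 -0.28 0 0 0 0 0.2",
)

```text
t: 21.5
eef_pos: [0.4893, -0.2544, 0.2254]
orientation: [179.7, 0.3, 40.0]
force: [-0.6, -0.9, 0.2]
finger_gap: 0.0508
finger_force: 0.0
```

```bash
python3 fa.py | sed -n '5,14p'; python3 look.py; python3 - <<'E'
from h import *
f=env.grab_frame("top");H,S,V=hsv(f)
m=((H<5)|(H>175))&(S>180)&(V>60)
c=biggest(m)[0];print("red",rect("top",c,.09),tos(np.array(rect("top",c,.09)[0])/1000),"bbox",cv2.boundingRect(c))
m=(V<60);u=cv2.connectedComponentsWithStats(m[220:250,205:235].astype(np.uint8));
for st,ce in zip(u[2][1:],u[3][1:]):
    if st[4]>10: print(st[4],tos(onz("top",[ce+[205,220]],.122)[0,:2]))
E
```

```text
theta: profile at y=-60,-40,-20,0 (S,V)
-6 [206 216] [(158, 108), (71, 115), (9, 120), (10, 129), (11, 138), (24, 106), (183, 199)]
-4 [206 214] [(67, 106), (7, 175), (7, 154), (10, 181), (9, 164), (150, 124), (24, 171)]
-2 [206 212] [(8, 125), (7, 191), (5, 99), (9, 192), (10, 129), (189, 188), (8, 188)]
0 [206 211] [(9, 165), (8, 191), (10, 78), (8, 192), (56, 109), (132, 195), (9, 166)]
2 [206 209] [(10, 203), (9, 171), (15, 135), (20, 181), (165, 136), (55, 186), (20, 100)]
4 [206 207] [(56, 159), (28, 138), (20, 143), (117, 165), (194, 195), (95, 174), (5, 109)]
6 [206 205] [(176, 185), (138, 163), (67, 140), (96, 148), (110, 165), (148, 136), (8, 121)]
8 [206 203] [(129, 188), (200, 193), (190, 181), (32, 111), (7, 72), (17, 119), (8, 185)]
10 [207 201] [(20, 181), (142, 179), (152, 183), (19, 67), (9, 58), (4, 125), (3, 161)]
21.6 [ 0.49187341 -0.24671817  0.2244615 ] [1.79987566e+02 9.75352499e-02 4.05689433e+01] st [-0.04039038 -0.26801946] [ 0.55265185 -0.32774615  0.42594763]
white st [0.00793588 0.00404971] (157.65109252929688, 167.59336853027344) -0.14314147949218725
white st [0.00816527 0.18751174] (121.35867309570312, 120.91429138183594) 2.311303405761719
17 caps st [[13.7, -41.1], [39.8, -41.0], [-38.0, -41.0], [-12.2, -40.8], [-37.7, -15.0], [13.9, -14.9], [39.8, -14.5], [-12.0, -14.4], [-37.8, 10.9], [13.9, 11.1], [-12.3, 11.1], [39.7, 11.3], [14.0, 36.7], [-38.5, 37.0], [39.4, 37.1], [-12.3, 37.2], [-42.5, 64.1]]
min-rect ((-1.2927284240722656, 11.53109359741211), (81.96563720703125, 105.52277374267578), 0.2589108943939209)
red ((459.4124450683594, 24.82093048095703), (18.551347732543945, 53.0999870300293), 89.6641616821289) [-0.09185452  0.00056691] bbox (208, 230, 9, 24)
35 [-0.05922372 -0.00192318]
```

The knob is at station (-59,-2), so the clamp is shut. The frame is flat, the tray is centred, and the empty tray hasn't moved. Handing in.

```bash
python3 -c "
from bench import env
print(env.hand_in())"
```

```text
the job is handed in; nothing more can be done
None
```

Job handed in at about 22 s: the tray is centred to within about 2 mm, the frame is pressed flat to its stop, and the clamp is shut against its stop; on the first push attempt the fingers passed just over the vial caps and the tray did not move, and while lowering the frame the tip slipped off the bar once (about 18 N) before I pressed it flat from above; the empty tray is unmoved, and I did not re-measure the bottle, jar and bowl.

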